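# Lock the takings safe in the shoe stockroom

## Task

Lock the round green safe on the bench: turn its closing ring clockwise by the black tab until the tab stands at the red locked mark, then take the yellow-headed key from the wooden stand and push it fully home in the keyway, past its sticky pins. Then turn the key a quarter turn clockwise, which throws the bolt against a return spring, and finish still gripping the key and holding it turned. Leave the red and blue keys in their stand and the other things on the bench where they are.

Things in the scene. Friction and masses are not known exactly. Their poses are not given: they have to be found in the camera images.
- safe: round green deposit safe, fixed to the bench, 224 mm across, its green rim 120 mm high. Origin: centre of its underside, on the common vertical axis of the safe, ring and lock. Its -x axis points from the axis to the red mark. It stands on the robot's left or right, with the key stand on the other side.
- locked_mark (a point): red 10 mm wide stripe on the safe's green rim, 103 mm out from the axis, 121 mm high: the locked mark. (A thinner white stripe, 1.25 rad counterclockwise from it seen from above, is the open mark.)
- ring (a joint): angle of the aluminium closing ring about the safe's vertical axis (rad): 0 = tab at the red mark, positive = counterclockwise from above, so locking (clockwise) reduces it. Starts between 0.6 and 1.2; stops at -0.35 and 1.35, so it can be turned past the mark. Stays where left; friction 0.2 N m (3 N at the tab). Ring top 132 mm high, radii 67 and 93 mm.
- ring_tab (a point): centre of the top face (red line) of the upright black tab on the ring, 170 mm high: the tab is 14 mm thick along the ring's turning direction, 26 mm long radially, and stands 38 mm above the ring; 80 mm out from the axis. The point's x axis runs along the tab's length (radially).
- keyway (a point): middle of the keyway mouth on the flat top of the square brass lock plug (44 x 44 mm) at the safe's centre, 135 mm high. z up; turns with the plug. Slot: 15.8 mm long along this x axis, 6.8 mm wide, 50 mm deep, mouth chamfered 4 mm. The key enters from straight above, its blade's width along this x axis, either way round. Fully home: the key head's underside rests on this face.
- sticky_pins (a point): point in the keyway 25 mm below its mouth, between two hidden spring pins that reach in from the slot's ends 18 mm and 32 mm down. They are sticky: each resists the blade with roughly 4 to 8 N until the tip is past; a firm grip, steady pushing and small wiggles get past.
- plug (a joint): angle the lock plug has been turned clockwise seen from above (rad): starts at 0, stop at 1.62. A weak spring (0.05 N m per rad, plus 0.015 N m friction) returns it when let go. The key has about 0.13 rad of play in the slot, so the plug lags by up to that.
- stand: wooden key stand, fixed, 60 x 215 x 56 mm high (x, y, z), with three slots in a row along its y axis, 70 mm apart. Origin: centre of its underside. One key stands upright in each slot, in any order.
- key_yellow: the safe's key, about 60 g, upright in the stand, its head's underside on the stand's top. Origin: centre of the head's underside; z up, away from the blade. Yellow plastic head: 10 mm thick along x, 34 mm wide along y, 45 mm tall (z 0 to 45 mm); grip it from above across the thickness. Steel blade: 5 mm thick (x), 14 mm wide (y), 45 mm long (z 0 to -45 mm), round tip.
- key_red: identical in shape to the yellow key, its head is red; a bystander that stays in its stand. Origin: centre of the head's underside.
- key_blue: identical in shape to the yellow key, its head is blue; a bystander that stays in its stand. Origin: centre of the head's underside.
- shoebox: loose orange shoe box with white lid, 330 x 190 x 115 mm, bystander. Origin: centre of underside.
- tape: roll of packing tape lying flat, 97 mm across, 48 mm high, bystander. Origin: centre of underside.
- mug: blue mug, 80 mm across, 90 mm high, bystander. Origin: centre of underside.
- brush: shoe brush lying on the bench, bystander.
- polish: black round tin, 72 mm across, 25 mm high, bystander. Origin: centre of underside.
Mind the look-alikes: they are no part of the job. What is shaped like the safe but pink is not meant.

How it is judged:
On the way, in this order (a step that is already met when the one before it is completed fails the run):
1. the closing ring's tab stands at the red locked mark, the key not yet in the lock (value of joint ring between -0.12 and 0.12 rad and distance between key_yellow and keyway above 0.06 m), for 0.2 s.
2. the yellow key is fully home in the keyway, upright and not yet turned, the ring still at its mark (value of joint ring between -0.12 and 0.12 rad and distance between key_yellow and keyway below 0.005 m and angle between key_yellow's own z axis and vertical below 0.15 rad and value of joint plug below 0.3 rad), for 0.1 s.
At the end, for the whole second after the job is handed in: The program has ended with the gripper still gripping the yellow key (over 1 N), the key fully home (its origin within 5 mm of the keyway mouth, within 0.15 rad of upright), the plug held turned past 1.25 rad and the ring within 0.12 rad of its locked mark; the other keys and things have stayed (value of joint ring between -0.12 and 0.12 rad and distance between key_yellow and keyway below 0.005 m and angle between key_yellow's own z axis and vertical below 0.15 rad and value of joint plug above 1.25 rad and contact force between the fingers and key_yellow above 1 N); the arm keeps its last pose, push and grip.
It fails at once if the red-headed key is shifted by over 20 mm or tipped (distance of key_red from where it was at the start of the episode above 0.02 m or angle between key_red's own z axis and vertical above 0.35 rad).
It fails at once if the blue-headed key is shifted by over 20 mm or tipped (distance of key_blue from where it was at the start of the episode above 0.02 m or angle between key_blue's own z axis and vertical above 0.35 rad).
It fails at once if the shoe box, tape roll, mug, brush or tin is shifted by over 40 mm (distance of any of shoebox, tape, mug, brush, polish from where it was at the start of the episode above 0.04 m).
It also fails if it takes over 70 s, if anything falls off the work surface, if the arm or the gripper's body presses on something with over 40 N, if the wrist force passes 120 N, or if a joint passes its speed limit or range.

## Robot

A 6-joint arm with a two-finger parallel gripper is mounted at the origin on the work surface. World frame = base frame: x ahead of the robot, y to its left, z up, the work surface at z = 0. Lengths are in m, angles in rad, forces in N, time in s.
With the tool pointing down it reaches from about 0.25 to 0.725 m from the base axis. Payload 4 kg.
Tool frame: the origin (TCP) lies at the very end of the fingers, on their centre line; the grasp point (between the pads) lies 19 mm behind it; z points along the fingers, y is the line along which they close (so a half turn about z gives the same grasp; the last joint's range is limited). The gripper opens to 85 mm and grips with 20 to 120 N. Pads are 22 mm wide; open, the fingers measure 114 mm over their backs; the gripper's body (76 mm by 85 mm) begins 54 mm behind the grasp point. The pads swing forward as they close: fully open they stand 13 mm farther back than shut.
Start: joints at [1.129, 0.241, 0.005, 1.335, 0, 1.571], TCP at [0.214, 0.452, 0.231] pointing down, gripper open.
Joint ranges: [-2.72, 2.72], [-1.05, 1.87], [-1.09, 1.28], [-1.99, 2.15], [-1.42, 1.44], [-3.14, 3.14]. Speed limits (rad/s): [2.79, 2.79, 3.14, 3.14, 3.14, 3.14].

## Interface

Orientations are given as a unit quaternion [x, y, z, w].
In Python, from workcell import bot, vision, workorder, boxes_of gives the robot as it stands.
- The arm moves only by the tool send_rows, never from a script. Its argument "motion" is text: rows parted by semicolons, each of 5 numbers parted by spaces: the closure, from -1 (fully open) to 1 (shut), so that 0 is half open, then the shift along the tool's x, y, z in cm, then the turn about the tool's z in rad. In form: claw x y z twist; .... A call has 1 to 5 rows; each row is the pose to reach, as a shift and turn from the pose commanded when the call began, along the tool's axes at that moment; what a row does not reach only later rows make up. A row lasts 1/10 s, in which the tool goes at most 50 mm and 8.59 degrees, less where a joint would pass 70% of its speed; a pose out of reach is approached as far as the arm can. A call with a gripper value outside its range is refused whole. The fingers move at their own pace and stop on an object; the grip force is fixed at half the most. Time passes only in rows, so rows that repeat a pose let the fingers close. It gives the time, the measured TCP pose, the force, the opening and the grip force at its end, in the units of the state.
- bot.get_obs(): the state, without advancing time (a new reading comes with each control period).
- vision.camera(name): name is "side" or "top"; returns the picture (384x512x3 uint8, red, green, blue); there is no depth.
- vision.camera_model(name): a dict with "fov_y" (degrees; the focal length in pixels is half the picture's height over the tangent of half this angle, whatever the lens; pixels are square), "cx", "cy" (the principal point, pixels), "k1" (the pictures are not rectified: a ray, as slopes to the right and down, at radius r is drawn at 1 + k1 r^2 times it, then the intrinsics apply), "world_from_camera" (4x4, takes a point from camera to world coordinates). Camera axes: x right, y down, z forward; pixel columns grow to the right and rows downward; lengths in m; the calibration is good to about 2 mm. A picture is of the moment at which its call begins. camera_model takes no time and is no camera call.
- workorder.job_done(): hands the job in; it is judged then, once.
Trained networks look in the newest picture that a camera, given by its name, has taken for a name from the list of things; names that differ only in an ending like _2 or _b are one class to them, and where a whole thing is asked for, a point or a joint stands for the part that bears it (a point fixed in the world has none). Each returns a list of dicts, best first, with "conf" (0 to 1); they miss things now and then, are a little off and sometimes report something else, mostly with a low value. They report only what shows in the picture. A call takes as long as a camera call. They do not tell look-alikes from the thing itself.
- boxes_of(camera, target): "rect" ([centre column, centre row, width, height] in pixels, round what is visible of it).
The state is a dict: "clock": time; "joint_pos": joint angles; "joint_vel": joint speeds; "tau": joint torques, N m; "eef_pos": TCP position; "tool_rot": TCP orientation; "ft_force": force on the tool from outside, world axes, zero at the start; "ft_torque": the same for the moment, N m; "grip_width": finger opening in m; "grasp_force": force on a finger pad.
Only numpy, scipy, OpenCV 4.12 (cv2) and the standard library are available. Lean on these libraries where they do the work, as an engineer would, in place of code of your own. Each camera call takes 0.05 s, during which the arm holds its last target. There are 200 camera calls.

## Working session

There is one attempt and no reset: what is moved stays moved. The work goes in short steps, Python scripts to look and compute and a tool call to move; the robot and the scene stay as the last step left them, time stands still between calls to the robot, and variables do not carry over. Pictures are saved under pics/ and viewed, at most 10 in all, crops included, and the job is handed in when it is done.

Besides the shell and the picture viewer there is one more tool, called by a JSON object that holds its "name" and its "arguments", one argument or row to a line. send_rows: Moves the arm, as the interface text tells. Its arguments: {"type":"object","properties":{"motion":{"type":"string"}},"required":["motion"]}

```bash
mkdir -p pics; ls; cat > h.py <<'E'
import numpy as np, cv2
from workcell import bot, vision, workorder, boxes_of
def K(m):
    f=192/np.tan(np.radians(m['fov_y'])/2); return f
def px2ray(cam,u,v):
    m=vision.camera_model(cam); f=K(m)
    d=np.array([(u-m['cx'])/f,(v-m['cy'])/f]); s=d.copy()
    for _ in range(30): s=d/(1+m['k1']*(s@s))
    T=np.array(m['world_from_camera']); return T[:3,3],T[:3,:3]@np.array([s[0],s[1],1])
def at_z(cam,u,v,z):
    o,d=px2ray(cam,u,v); return o+d*(z-o[2])/d[2]
def proj(cam,P):
    m=vision.camera_model(cam); f=K(m); T=np.array(m['world_from_camera'])
    c=T[:3,:3].T@(np.asarray(P,float)-T[:3,3]); s=c[:2]/c[2]; s=s*(1+m['k1']*(s@s))
    return s[0]*f+m['cx'],s[1]*f+m['cy']
def snap(cam,name,crop=None,k=1):
    im=vision.camera(cam)[:,:,::-1].copy(); cv2.imwrite('pics/raw_'+name+'.png',im)
    if crop: a,b,c,d=crop; im=im[b:d,a:c]
    im=cv2.resize(im,None,fx=k,fy=k,interpolation=cv2.INTER_CUBIC); cv2.imwrite('pics/'+name+'.png',im)
E
python3 - <<'E'
from h import *
t=vision.camera('top')[:,:,::-1]; s=vision.camera('side')[:,:,::-1]
cv2.imwrite('pics/raw_t0.png',t);cv2.imwrite('pics/raw_s0.png',s)
cv2.imwrite('pics/t0.png',cv2.resize(t,(800,600)));cv2.imwrite('pics/s0.png',cv2.resize(s,(800,600)))
for c in('top','side'):
    m=vision.camera_model(c);print(c,m)
    for n in ('safe','ring_tab','keyway','key_yellow','stand'): print(n,[(np.round(b['rect']).tolist(),round(b['conf'],2)) for b in boxes_of(c,n)][:3])
print(bot.get_obs())
E
```

```text
pics
top {'fov_y': 57.09937626747612, 'cx': 248.15637016167565, 'cy': 195.99861454461671, 'k1': 0.008349659047540372, 'world_from_camera': array([[ 0.01604342, -0.99493392,  0.09924268,  0.39878848],
       [-0.99973069, -0.01429748,  0.01827894, -0.04882886],
       [-0.01676742, -0.09950921, -0.99489536,  1.36110993],
       [ 0.        ,  0.        ,  0.        ,  1.        ]])}
safe [([167.0, 266.0, 70.0, 64.0], 0.88), ([295.0, 184.0, 61.0, 65.0], 0.83)]
ring_tab [([297.0, 184.0, 50.0, 56.0], 0.76)]
keyway [([164.0, 264.0, 17.0, 16.0], 0.74), ([297.0, 182.0, 19.0, 15.0], 0.68)]
key_yellow []
stand [([202.0, 204.0, 62.0, 31.0], 0.73)]
side {'fov_y': 43.62852252387512, 'cx': 257.07972228687845, 'cy': 186.82557626184854, 'k1': -0.03281384101967396, 'world_from_camera': array([[ 3.31710951e-01,  7.07961497e-01, -6.23504903e-01,
         1.51185368e+00],
       [ 9.43380098e-01, -2.47983403e-01,  2.20313918e-01,
        -3.81493652e-01],
       [ 1.35490338e-03, -6.61282656e-01, -7.50135597e-01,
         1.29014996e+00],
       [ 0.00000000e+00,  0.00000000e+00,  0.00000000e+00,
     
[... 381 characters left out ...]
, 0.65)]
{'clock': 0.6, 'joint_pos': array([ 1.12898709e+00,  2.40588164e-01,  5.01030907e-03,  1.33518484e+00,
       -1.29214869e-05,  1.57081193e+00]), 'joint_vel': array([ 0.00123639,  0.00072321,  0.00105764, -0.00113855, -0.00126655,
        0.00127825]), 'tau': array([-1.11244346e-03, -3.71972144e+01,  2.52571911e+01,  1.32007674e-03,
       -1.09200066e-04,  2.49879157e-06]), 'eef_pos': array([0.21379598, 0.45199783, 0.23131632]), 'tool_rot': array([2.19119961e-01, 9.75697926e-01, 1.49910101e-05, 9.98804076e-06]), 'ft_force': array([-0.75618763, -0.00256209,  0.6305092 ]), 'ft_torque': array([0.01009454, 0.03727989, 0.00931088]), 'grasp_force': 0.0, 'grip_width': 0.08555223013265384}
```

View pics/t0.png

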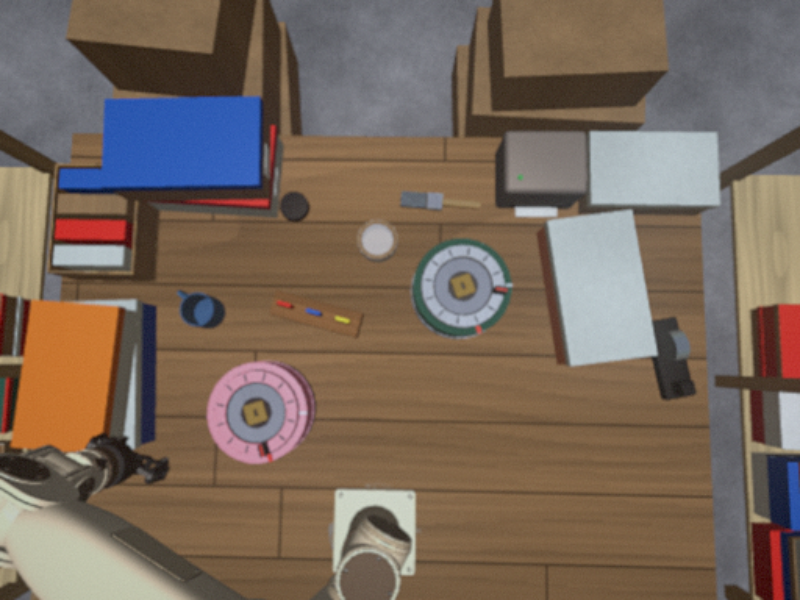

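View pics/s0.png

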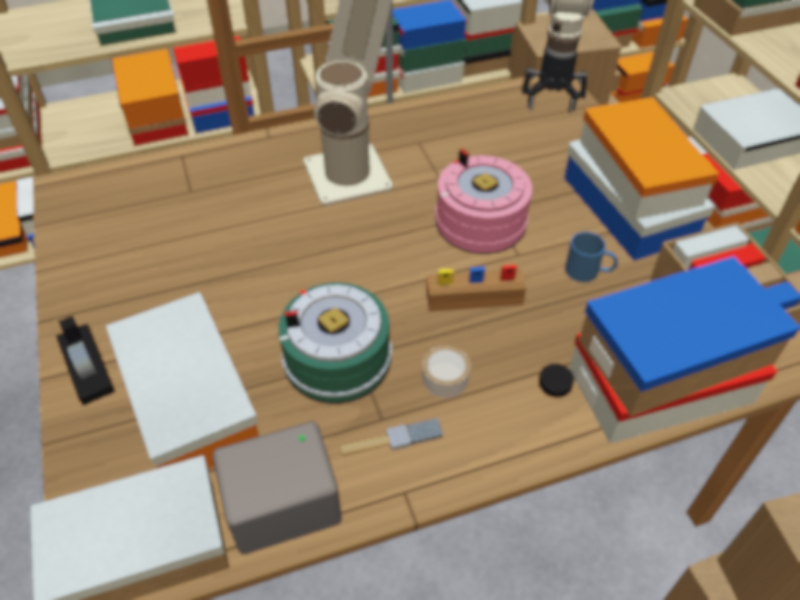

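Top view (800-px scale): the green safe is at (462,287) with its tab at (502,289) and its red mark at (478,330). The pink look-alike is at (258,412) and isn't meant. The stand is at (316,317) with red, blue and yellow keys, and the yellow one at (343,320) is the safe's key. I'll confirm in one enlarged crop.

```bash
python3 - <<'E'
from h import *
t=cv2.imread('pics/raw_t0.png');s=cv2.imread('pics/raw_s0.png')
a=cv2.resize(t[145:225,168:338],None,fx=4.7,fy=4.7,interpolation=cv2.INTER_CUBIC)
b=cv2.resize(s[160:260,170:340],None,fx=2.1,fy=2.1,interpolation=cv2.INTER_CUBIC)
c=np.zeros((a.shape[0]+b.shape[0],a.shape[1],3),np.uint8);c[:a.shape[0]]=a;c[a.shape[0]:,:b.shape[1]]=b
cv2.imwrite('pics/c1.png',c);print(c.shape)
h=cv2.cvtColor(t,cv2.COLOR_BGR2HSV)
def blob(lo,hi,roi,z,nm,img=h,cam='top'):
    m=cv2.inRange(img,np.array(lo),np.array(hi));k=np.zeros_like(m);x0,y0,x1,y1=roi;k[y0:y1,x0:x1]=m[y0:y1,x0:x1]
    n,l,st,ce=cv2.connectedComponentsWithStats(k)
    for i in range(1,n):
        if st[i,4]>=4:
            r=cv2.minAreaRect(np.argwhere(l==i)[:,::-1].astype(np.float32)); print(nm,st[i,4],ce[i].round(1),np.round(r[1],1),round(r[2]),at_z(cam,*ce[i],z).round(4))
blob((40,60,20),(95,255,255),(255,140,335,225),.12,'green')
blob((20,120,100),(35,255,255),(200,190,240,220),.101,'yel')
blob((100,150,100),(130,255,255),(190,190,240,220),.101,'blu')
blob((0,150,100),(8,255,255),(170,185,240,220),.101,'red')
blob((0,120,80),(8,255,255),(300,170,335,200),.17,'tab')
blob((0,120,80),(8,255,255),(295,203,320,216),.121,'mark')
blob((15,80,50),(30,255,255),(283,170,308,197),.135,'plug')
h2=cv2.cvtColor(s,cv2.COLOR_BGR2HSV)
blob((20,120,100),(35,255,255),(270,165,300,185),.101,'yelS',h2,'side')
blob((15,80,50),(30,255,255),(200,190,228,220),.135,'plugS',h2,'side')
blob((0,120,80),(8,255,255),(175,180,205,215),.17,'tabS',h2,'side')
E
```

```text
(586, 799, 3)
green 482 [286.4 183. ] [53.  61.3] 35 [ 0.5708 -0.1608  0.12  ]
green 95 [318.3 199.3] [ 6.2 30.2] 38 [ 0.5143 -0.2729  0.12  ]
yel 38 [218.4 204.1] [4. 9.] 90 [0.4938 0.0806 0.101 ]
blu 11 [199.6 199.2] [6.3 1.3] 18 [0.5105 0.1485 0.101 ]
red 33 [181.3 194.2] [9.5 3.4] 14 [0.5276 0.2151 0.101 ]
tab 13 [320.3 184.8] [6.9 1.8] 11 [ 0.5594 -0.271   0.17  ]
mark 11 [306.1 210.4] [3. 2.] 90 [ 0.4748 -0.2301  0.121 ]
plug 171 [295.9 182.3] [13.3 13.3] 69 [ 0.5716 -0.1926  0.135 ]
yelS 116 [284.6 176. ] [11. 11.] 90 [0.5084 0.0714 0.101 ]
plugS 201 [213.  204.7] [14.8 14.8] 45 [ 0.5763 -0.196   0.135 ]
tabS 8 [193.4 186.2] [1.8 3.1] 63 [ 0.5129 -0.2391  0.17  ]
tabS 18 [184.8 200.7] [3. 6.] 90 [ 0.5611 -0.2783  0.17  ]
```

View pics/c1.png

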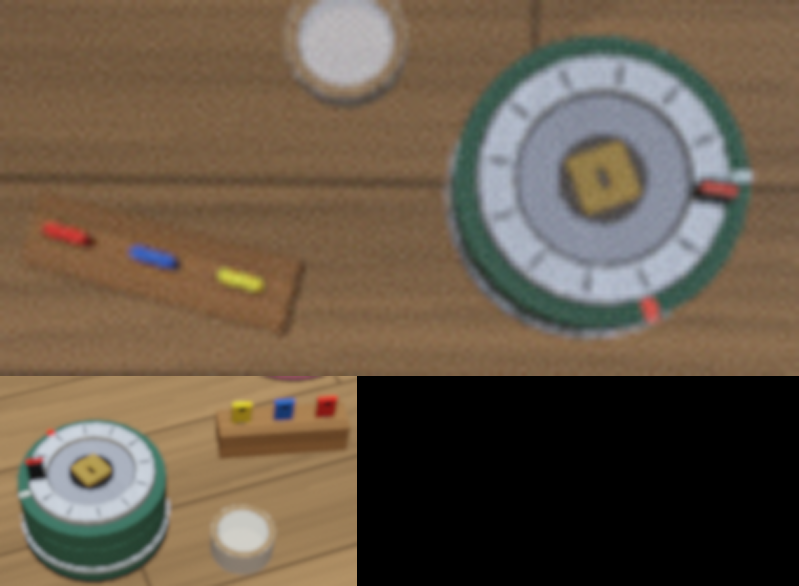

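Confirmed: the green safe with its tab about 60° counterclockwise of the red mark, and the slot pointing towards the mark. I'll write a small planner that gives tool-axis shifts.

```bash
cat > plan.py <<'E'
from h import *
def pose():
    o=bot.get_obs(); x,y,z,w=o['tool_rot']
    return np.array([*o['eef_pos'],np.arctan2(1-2*(x*x+z*z),2*(x*y-z*w))]),o
def plan(p,tg,n):
    """p,tg: x,y,z,theta (tool y heading). print n call shifts (cm) & twist"""
    p=np.array(p,float);tg=np.array(tg,float);d0=tg-p;d0[3]=(d0[3]+np.pi)%(2*np.pi)-np.pi
    goal=p+d0
    for i in range(n):
        nx=p+(goal-p)/(n-i);d=nx-p;c,s=np.cos(p[3]),np.sin(p[3])
        r=[round(v,1) for v in(100*(-s*d[0]+c*d[1]),100*(c*d[0]+s*d[1]),-100*d[2])]+[round(-d[3],2)]
        print(r)
        p=p+np.array([(-s*r[0]+c*r[1])/100,(c*r[0]+s*r[1])/100,-r[2]/100,-r[3]])
    return p
E
python3 - <<'E'
from plan import *
p,o=pose();print(p)
c=np.array([.574,-.194]);a=np.radians(261.2)
q=plan(p,[*(c+.08*np.array([np.cos(a),np.sin(a)])),.225,np.radians(171.2)],4);print(q)
E
```

```text
[0.21379598 0.45199783 0.23131632 1.12897149]
[np.float64(-15.6), np.float64(-12.7), np.float64(0.2), np.float64(-0.46)]
[np.float64(-8.4), np.float64(-18.3), np.float64(0.1), np.float64(-0.47)]
[np.float64(0.8), np.float64(-20.1), np.float64(0.2), np.float64(-0.46)]
[np.float64(9.6), np.float64(-17.6), np.float64(0.1), np.float64(-0.47)]
[ 0.56202043 -0.27285039  0.22531632  2.98897149]
```

{"name": "send_rows", "arguments": {
  "motion": "-1 -3.1 -2.5 0 -0.09; -1 -6.2 -5.1 0 -0.18; -1 -9.4 -7.6 0.1 -0.28; -1 -12.5 -10.2 0.1 -0.37; -1 -15.6 -12.7 0.2 -0.46"
}}

```text
clock: 1.1
eef_pos: [0.3009, 0.2691, 0.2296]
tool_rot: [-0.011, 1.0, 0.0, 0.0]
ft_force: [0.9, 0.6, 1.2]
grip_width: 0.0853
grasp_force: 0.0
```

{"name": "send_rows", "arguments": {
  "motion": "-1 -1.7 -3.7 0 -0.09; -1 -3.4 -7.3 0 -0.19; -1 -5.0 -11.0 0 -0.28; -1 -6.7 -14.6 0.1 -0.38; -1 -8.4 -18.3 0.1 -0.47"
}}

```text
clock: 1.6
eef_pos: [0.3883, 0.0875, 0.2285]
tool_rot: [-0.244, 0.97, 0.0, 0.0]
ft_force: [0.8, 0.7, -0.1]
grip_width: 0.0853
grasp_force: 0.0
```

{"name": "send_rows", "arguments": {
  "motion": "-1 0.2 -4.0 0 -0.09; -1 0.3 -8.0 0 -0.18; -1 0.5 -12.1 0.1 -0.28; -1 0.6 -16.1 0.1 -0.37; -1 0.8 -20.1 0.2 -0.46"
}}

```text
clock: 2.1
eef_pos: [0.4757, -0.0939, 0.2265]
tool_rot: [-0.458, 0.889, -0.0, 0.0]
ft_force: [0.7, -0.2, 0.7]
grip_width: 0.0858
grasp_force: 0.0
```

{"name": "send_rows", "arguments": {
  "motion": "-1 1.9 -3.5 0 -0.09; -1 3.8 -7.0 0 -0.19; -1 5.8 -10.6 0 -0.28; -1 7.7 -14.1 0.1 -0.38; -1 9.6 -17.6 0.1 -0.47"
}}

```text
clock: 2.6
eef_pos: [0.5625, -0.2744, 0.2251]
tool_rot: [-0.653, 0.758, 0.0, 0.0]
ft_force: [0.6, -0.2, -0.2]
grip_width: 0.0853
grasp_force: 0.0
```

{"name": "send_rows", "arguments": {
  "motion": "-1 0 0 2 0; -1 0 0 4 0; -1 0 0 6 0; -1 0 0 8 0; -1 0 0 8 0"
}}

```text
clock: 3.1
eef_pos: [0.5599, -0.2719, 0.1418]
tool_rot: [-0.651, 0.759, 0.003, -0.001]
ft_force: [-0.7, -0.4, -0.3]
grip_width: 0.0851
grasp_force: 0.0
```

{"name": "send_rows", "arguments": {
  "motion": "0 0 0 0 0; 0.4 0 0 0 0; 1 0 0 0 0; 1 0 0 0 0; 1 0 0 0 0"
}}

```text
clock: 3.6
eef_pos: [0.562, -0.273, 0.1463]
tool_rot: [-0.651, 0.759, -0.0, -0.0]
ft_force: [-8.3, 1.7, 18.2]
grip_width: 0.0129
grasp_force: 60.6
```

{"name": "send_rows", "arguments": {
  "motion": "1 0 0 0 0; 1 0 0 0 0; 1 0 0 0 0"
}}

```text
clock: 3.9
eef_pos: [0.5616, -0.273, 0.1463]
tool_rot: [-0.651, 0.759, -0.0, -0.0]
ft_force: [-3.0, 0.0, 6.7]
grip_width: 0.0129
grasp_force: 59.5
```

```bash
python3 - <<'E'
from plan import *
p,o=pose();print(p,o['ft_force'],o['grip_width'],o['grasp_force'])
snap('top','t2',(250,140,350,230),5)
snap('side','s2',(165,165,265,265),5)
a=cv2.imread('pics/t2.png');b=cv2.imread('pics/s2.png')
cv2.imwrite('pics/c2.png',np.hstack([cv2.resize(a,(400,360)),cv2.resize(b,(360,360))]))
E
```

```text
[ 0.56163781 -0.27295426  0.1463191   2.98968633] [-3.00399464e+00  3.60207803e-03  6.69603693e+00] 0.012899257707561656 59.45068180561066
```

View pics/c2.png

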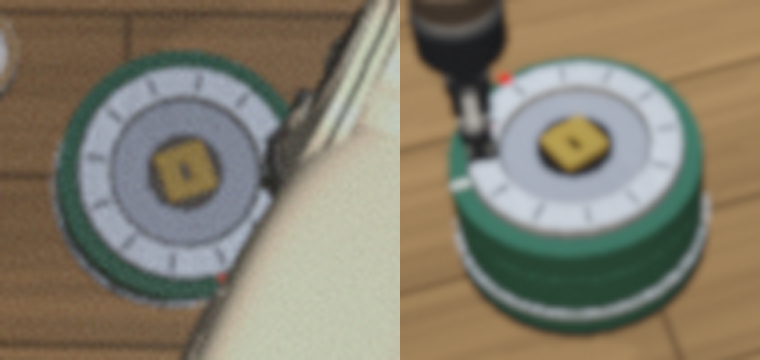

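The fingers grip the tab (12.9 mm). In the left crop the plug shows at (187,172); in the right crop the gripper is on the tab at (478,130) and the red mark is at (505,78). Next I turn the tab along the arc.

{"name": "send_rows", "arguments": {
  "motion": "1 -0.04 0.84 0 0.105; 1 -0.18 1.67 0 0.21; 1 -0.39 2.48 0 0.315; 1 -0.69 3.26 0 0.42; 1 -1.08 4.01 0 0.525"
}}

```text
clock: 4.5
eef_pos: [0.5228, -0.2565, 0.1463]
tool_rot: [-0.43, 0.903, -0.0, -0.001]
ft_force: [-4.4, -0.8, 6.7]
grip_width: 0.0126
grasp_force: 59.9
```

{"name": "send_rows", "arguments": {
  "motion": "1 -0.04 0.84 0 0.105; 1 -0.18 1.67 0 0.21; 1 -0.39 2.48 0 0.315; 1 -0.69 3.26 0 0.42; 1 -1.08 4.01 0 0.525"
}}

```text
clock: 5.0
eef_pos: [0.4975, -0.2227, 0.1463]
tool_rot: [-0.181, 0.984, -0.0, -0.001]
ft_force: [-6.5, -0.5, 8.9]
grip_width: 0.0128
grasp_force: 59.9
```

{"name": "send_rows", "arguments": {
  "motion": "1 0 0 0 0; 1 0 0 0 0; 1 0 0 0 0"
}}

```text
clock: 5.3
eef_pos: [0.4974, -0.2225, 0.1463]
tool_rot: [-0.183, 0.983, 0.0, -0.002]
ft_force: [-8.8, 0.8, 9.4]
grip_width: 0.0124
grasp_force: 59.5
```

```bash
python3 - <<'E'
from plan import *
p,o=pose();print(p,np.degrees(p[3]),o['ft_force'],o['ft_torque'],o['grip_width'])
for c in [(.574,-.194),(.5716,-.1926),(.5763,-.196)]: print(np.degrees(np.arctan2(p[1]-c[1],p[0]-c[0]))%360)
E
```

```text
[ 0.49743944 -0.2225137   0.1462946   1.93821946] 111.0517946448076 [-8.76627597  0.83561907  9.40117459] [0.13813084 1.52958503 0.14196355] 0.012374922448441674
200.4270042079501
201.96737336270098
198.58315286775286
```

{"name": "send_rows", "arguments": {
  "motion": "0.3 0 0 0 0; -0.2 0 0 0 0; -1 0 0 0 0; -1 0 0 0 0; -1 0 0 0 0"
}}

```text
clock: 5.8
eef_pos: [0.4997, -0.2225, 0.1451]
tool_rot: [-0.183, 0.983, 0.0, -0.0]
ft_force: [0.0, 1.3, -0.2]
grip_width: 0.0837
grasp_force: 0.0
```

{"name": "send_rows", "arguments": {
  "motion": "-1 0 0 -2 0; -1 0 0 -4 0; -1 0 0 -6 0; -1 0 0 -8 0; -1 0 0 -8 0"
}}

```text
clock: 6.3
eef_pos: [0.5013, -0.2232, 0.2283]
tool_rot: [-0.183, 0.983, -0.002, 0.003]
ft_force: [0.5, -0.1, -0.6]
grip_width: 0.0856
grasp_force: 0.0
```

```bash
python3 - <<'E'
from plan import *
p,o=pose();print(p,o['grip_width'])
plan(p,[.35,.03,.225,np.radians(165.9)],2)
E
```

```text
[ 0.50133801 -0.22322879  0.22834137  1.9390318 ] 0.08557360514337964
[np.float64(2.5), np.float64(14.5), np.float64(0.2), np.float64(-0.48)]
[np.float64(-4.5), np.float64(14.1), np.float64(0.1), np.float64(-0.48)]
```

{"name": "send_rows", "arguments": {
  "motion": "-1 0.5 2.9 0 -0.1; -1 1 5.8 0 -0.19; -1 1.5 8.7 0.1 -0.29; -1 2 11.6 0.1 -0.38; -1 2.5 14.5 0.1 -0.48"
}}

```text
clock: 6.8
eef_pos: [0.4229, -0.0952, 0.2232]
tool_rot: [-0.413, 0.911, 0.0, -0.001]
ft_force: [-0.4, -0.1, 0.9]
grip_width: 0.0857
grasp_force: 0.0
```

{"name": "send_rows", "arguments": {
  "motion": "-1 -0.9 2.8 0 -0.1; -1 -1.8 5.6 0 -0.19; -1 -2.7 8.5 0 -0.29; -1 -3.6 11.3 0 -0.38; -1 -4.5 14.1 0 -0.48"
}}

```text
clock: 7.3
eef_pos: [0.3469, 0.0316, 0.2234]
tool_rot: [-0.618, 0.786, 0.0, -0.0]
ft_force: [1.4, 0.3, 0.6]
grip_width: 0.0858
grasp_force: 0.0
```

```bash
cat > meas.py <<'E'
from plan import *
from scipy.optimize import least_squares
def mask(cam,lo,hi,roi,n=4):
    acc=np.mean([vision.camera(cam).astype(float) for _ in range(n)],0).astype(np.uint8)
    x0,y0,x1,y1=roi; h=cv2.cvtColor(acc[y0:y1,x0:x1],cv2.COLOR_RGB2HSV); m=cv2.inRange(h,np.array(lo),np.array(hi))
    nn,l,st,ce=cv2.connectedComponentsWithStats(m); i=1+np.argmax(st[1:,4]); return ce[i]+[x0,y0],st[i,4],acc
def hullc(cam,P):
    pts=np.array([proj(cam,q) for q in P],np.float32); h=cv2.convexHull(pts); M=cv2.moments(h); return np.array([M['m10']/M['m00'],M['m01']/M['m00']]),M['m00']
def head(x,y,z,yaw):  # yaw = heading of key x
    c,s=np.cos(yaw),np.sin(yaw); return [(x+c*a-s*b,y+s*a+c*b,z+h) for a in(-.005,.005) for b in(-.017,.017) for h in(0,.045)]
E
python3 - <<'E'
from meas import *
p,o=pose();print(p)
yaw=np.radians(-14.1); Y=((20,90,70),(36,255,255))
for cam,roi in(('top',(205,190,235,220)),('side',(270,160,300,190))):
    c,n,acc=mask(cam,*Y,roi); cv2.imwrite('pics/raw_%s3.png'%cam,acc[:,:,::-1])
    r=least_squares(lambda q:hullc(cam,head(q[0],q[1],.056,yaw))[0]-c,[.49,.08]); print(cam,c,n,hullc(cam,head(*r.x,.056,yaw))[1],r.x)
h=lambda n,roi:cv2.resize(cv2.imread('pics/raw_%s3.png'%n)[roi[1]:roi[3],roi[0]:roi[2]],(400,400),interpolation=cv2.INTER_CUBIC)
cv2.imwrite('pics/c3.png',np.hstack([h('top',(210,140,340,230)) if 0 else h('top',(245,135,345,235)),h('side',(165,160,265,260))]))
E
```

```text
[0.34685338 0.03162626 0.22343247 2.90263656]
top [218.40540541 204.02702703] 37 34.86247133545112 [0.49481798 0.08399176]
side [284.60344828 176.04310345] 116 112.57451156619936 [0.48965406 0.07995645]
```

View pics/c3.png

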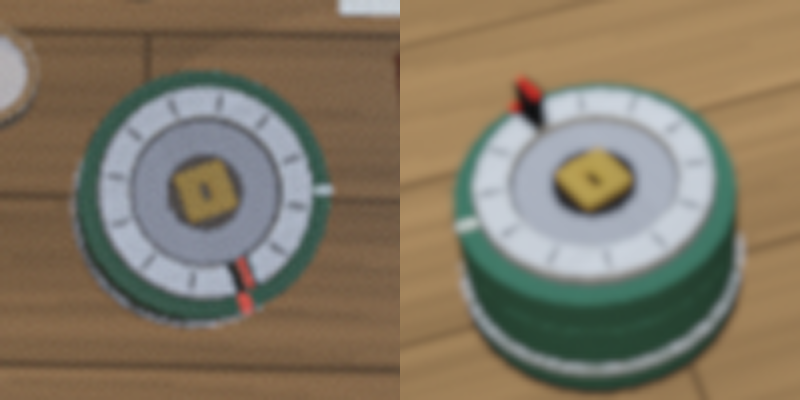

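Both views show the tab's red line at the red mark (left crop: tab (240,272), mark (246,303)). Next is the key at about (0.492, 0.082).

```bash
python3 - <<'E'
from plan import *
p,o=pose()
q=plan(p,[.492,.082,.20,np.radians(165.9)],1);print(q)
E
```

```text
[np.float64(-8.5), np.float64(-12.7), np.float64(2.4), np.float64(0.0)]
[0.49223609 0.08190446 0.20007173 2.89720159]
```

{"name": "send_rows", "arguments": {
  "motion": "-1 -1.7 -2.5 0 0; -1 -3.4 -5.1 0 0; -1 -5.1 -7.6 0 0; -1 -6.8 -10.2 1 0; -1 -8.5 -12.7 2.4 0"
}}

```text
clock: 8.2
eef_pos: [0.4942, 0.0824, 0.2003]
tool_rot: [-0.616, 0.788, -0.001, 0.001]
ft_force: [0.5, -0.7, 0.6]
grip_width: 0.0852
grasp_force: 0.0
```

{"name": "send_rows", "arguments": {
  "motion": "-1 0 0 3 0; -1 0 0 6 0; -1 0 0 9 0; -1 0 0 12 0; -1 0 0 13.2 0"
}}

```text
clock: 8.7
eef_pos: [0.4899, 0.0815, 0.0651]
tool_rot: [-0.616, 0.788, 0.001, -0.003]
ft_force: [-1.2, -0.1, -0.4]
grip_width: 0.0857
grasp_force: 0.0
```

{"name": "send_rows", "arguments": {
  "motion": "-1 0 0 0 0; -1 0 0 0 0"
}}

```text
clock: 8.9
eef_pos: [0.4927, 0.0825, 0.069]
tool_rot: [-0.616, 0.788, -0.0, 0.0]
ft_force: [1.1, -0.7, 0.7]
grip_width: 0.0855
grasp_force: 0.0
```

```bash
python3 - <<'E'
from plan import *
p,o=pose();print(p,np.degrees(p[3]),o['ft_force'],o['grip_width'])
E
```

```text
[0.49266984 0.08250412 0.06904833 2.89818008] 166.05348660055563 [ 1.05749144 -0.65949308  0.70833711] 0.08551032251664023
```

{"name": "send_rows", "arguments": {
  "motion": "0 0 0 0 0; 0.4 0 0 0 0; 0.6 0 0 0 0; 0.75 0 0 0 0; 1 0 0 0 0"
}}

```text
clock: 9.4
eef_pos: [0.4921, 0.0828, 0.0687]
tool_rot: [-0.616, 0.787, -0.0, 0.0]
ft_force: [1.0, 0.1, 3.4]
grip_width: 0.0125
grasp_force: 3.0
```

{"name": "send_rows", "arguments": {
  "motion": "1 0 0 0 0; 1 0 0 0 0; 1 0 0 0 0; 1 0 0 0 0"
}}

```text
clock: 9.8
eef_pos: [0.4935, 0.0827, 0.069]
tool_rot: [-0.616, 0.788, -0.001, 0.001]
ft_force: [5.1, -1.0, 0.5]
grip_width: 0.009
grasp_force: 60.3
```

{"name": "send_rows", "arguments": {
  "motion": "1 0 0 -1 0; 1 0 0 -3 0; 1 0 0 -5 0; 1 0 0 -8 0; 1 0 0 -11 0"
}}

```text
clock: 10.3
eef_pos: [0.4892, 0.0828, 0.1779]
tool_rot: [-0.616, 0.787, 0.002, -0.002]
ft_force: [-0.2, -0.3, -0.8]
grip_width: 0.0085
grasp_force: 60.3
```

{"name": "send_rows", "arguments": {
  "motion": "1 0 0 -2 0; 1 0 0 -4 0; 1 0 0 -6 0; 1 0 0 -6 0; 1 0 0 -6 0"
}}

```text
clock: 10.8
eef_pos: [0.4907, 0.0829, 0.2373]
tool_rot: [-0.616, 0.787, 0.001, -0.001]
ft_force: [-0.1, -0.1, 0.2]
grip_width: 0.0092
grasp_force: 60.4
```

```bash
python3 - <<'E'
from plan import *
p,o=pose();print(p,o['ft_force'],o['grip_width'],o['grasp_force'])
print(plan(p,[.574,-.194,.225,np.radians(110.7)],2))
E
```

```text
[0.49073019 0.08285476 0.23733326 2.89922256] [-0.14303449 -0.09754604  0.18029229] 0.009240298601204485 60.366833209991455
[np.float64(12.4), np.float64(-7.4), np.float64(0.6), np.float64(0.48)]
[np.float64(7.7), np.float64(-12.3), np.float64(0.6), np.float64(0.49)]
[ 0.57417674 -0.19437305  0.22533326  1.92922256]
```

{"name": "send_rows", "arguments": {
  "motion": "1 2.5 -1.5 0 0.1; 1 5 -3 0 0.19; 1 7.4 -4.4 0 0.29; 1 9.9 -5.9 0 0.38; 1 12.4 -7.4 0 0.48"
}}

```text
clock: 11.3
eef_pos: [0.5325, -0.0561, 0.2359]
tool_rot: [-0.41, 0.912, 0.001, -0.002]
ft_force: [0.0, -0.2, -0.3]
grip_width: 0.0088
grasp_force: 60.2
```

{"name": "send_rows", "arguments": {
  "motion": "1 1.5 -2.5 0 0.1; 1 3.1 -4.9 0 0.2; 1 4.6 -7.4 0.3 0.29; 1 6.2 -9.8 0.6 0.39; 1 7.7 -12.3 1.2 0.49"
}}

```text
clock: 11.8
eef_pos: [0.5741, -0.1951, 0.224]
tool_rot: [-0.176, 0.984, 0.001, -0.002]
ft_force: [0.3, 0.3, -1.2]
grip_width: 0.0095
grasp_force: 60.2
```

{"name": "send_rows", "arguments": {
  "motion": "1 0 0 1 0; 1 0 0 1 0; 1 0 0 1 0; 1 0 0 1 0"
}}

```text
clock: 12.2
eef_pos: [0.5749, -0.1934, 0.2163]
tool_rot: [-0.179, 0.984, 0.0, -0.0]
ft_force: [0.3, 0.2, -1.1]
grip_width: 0.0091
grasp_force: 60.1
```

```bash
python3 - <<'E'
from meas import *
p,o=pose();print(p,np.degrees(p[3]),o['ft_force'],o['grip_width'])
for cam in('top','side'):
    acc=np.mean([vision.camera(cam).astype(float) for _ in range(4)],0).astype(np.uint8); cv2.imwrite('pics/raw_%s4.png'%cam,acc[:,:,::-1])
h=lambda n,roi:cv2.resize(cv2.imread('pics/raw_%s4.png'%n)[roi[1]:roi[3],roi[0]:roi[2]],(400,400),interpolation=cv2.INTER_CUBIC)
cv2.imwrite('pics/c4.png',np.hstack([h('top',(260,140,340,220)),h('side',(175,145,255,225))]))
E
```

```text
[ 0.57485705 -0.19337156  0.21627925  1.93067565] 110.61956658217717 [ 0.26270638  0.2259121  -1.05061909] 0.009143495179035925
```

View pics/c4.png

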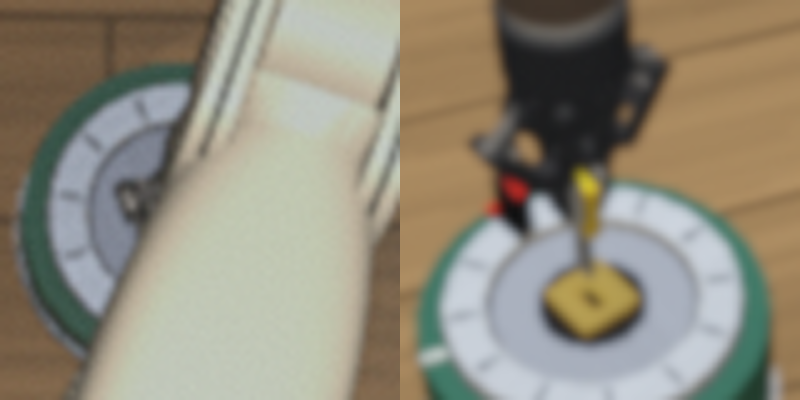

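The side view shows the key held upright above the plug: blade tip near crop (588,268), slot at (593,298). The top view is blocked by the arm. I'll lower it closer and compare in the side view.

{"name": "send_rows", "arguments": {
  "motion": "1 0 0 0.5 0; 1 0 0 1 0; 1 0 0 1.4 0; 1 0 0 1.4 0; 1 0 0 1.4 0"
}}

```text
clock: 13.1
eef_pos: [0.575, -0.1945, 0.202]
tool_rot: [-0.178, 0.984, 0.0, -0.0]
ft_force: [0.4, 0.3, 0.4]
grip_width: 0.009
grasp_force: 60.1
```

```bash
python3 - <<'E'
from meas import *
p,o=pose();print(p,np.degrees(p[3]),o['ft_force'])
for cam,u,v in(('top',296,182.5),('side',213.5,204.6)):
    g=cv2.cvtColor(cv2.imread('pics/raw_%s3.png'%cam),cv2.COLOR_BGR2GRAY).astype(float)
    a=g[int(v)-3:int(v)+5,int(u)-4:int(u)+5]; w=np.clip(np.percentile(a,60)-8-a,0,None)
    yy,xx=np.mgrid[int(v)-3:int(v)+5,int(u)-4:int(u)+5]; c=((w*xx).sum()/w.sum(),(w*yy).sum()/w.sum())
    print(cam,c,at_z(cam,*c,.135).round(4)); print(a.astype(int))
acc=np.mean([vision.camera('side').astype(float) for _ in range(8)],0)[:,:,::-1]; cv2.imwrite('pics/raw_side5.png',acc)
h=cv2.resize(acc[170:220,190:240].clip(0,255).astype(np.uint8),(600,600),interpolation=cv2.INTER_CUBIC)
tip=[p[0],p[1],p[2]-.058]
for q,col in((tip,(255,0,255)),([tip[0],tip[1],.135],(255,255,0))):
    u,v=proj('side',q);print(u,v);cv2.circle(h,(int((u+.5-190)*12),int((v+.5-170)*12)),3,col,-1)
cv2.imwrite('pics/c5.png',h)
E
```

```text
[ 0.57497964 -0.19447474  0.20199015  1.92892136] 110.51905295881203 [0.38576009 0.29046127 0.43663666]
top (np.float64(295.9095022624434), np.float64(182.34389140271495)) [ 0.5715 -0.1925  0.135 ]
[[120 120 121 119 122 119 121 121 121]
 [118 118 115 107 109 115 121 125 123]
 [122 120 110  94  91 109 120 122 125]
 [118 121 111  94  85 100 116 122 123]
 [120 122 114 100  84  95 112 121 122]
 [121 121 119 108  96  98 113 121 124]
 [122 122 123 118 110 113 120 122 124]
 [118 122 121 122 122 122 122 123 119]]
side (np.float64(213.3405842137974), np.float64(204.8085767557489)) [ 0.5771 -0.1952  0.135 ]
[[154 154 154 153 154 156 156 155 153]
 [155 152 147 144 146 152 155 155 155]
 [154 148 137 125 127 140 150 154 155]
 [155 149 135 113 106 122 140 151 154]
 [157 153 143 126 110 115 134 148 153]
 [156 156 152 143 133 131 141 150 151]
 [152 155 155 153 149 148 149 148 142]
 [140 151 155 155 154 151 146 135 122]]
213.20005848997442 202.41731107474615
213.39476941840715 204.25766642532164[ WARN:0@5.162] global loadsave.cpp:1063 imwrite_ Unsupported depth image for selected encoder is fallbacked to CV_8U.
```

View pics/c5.png

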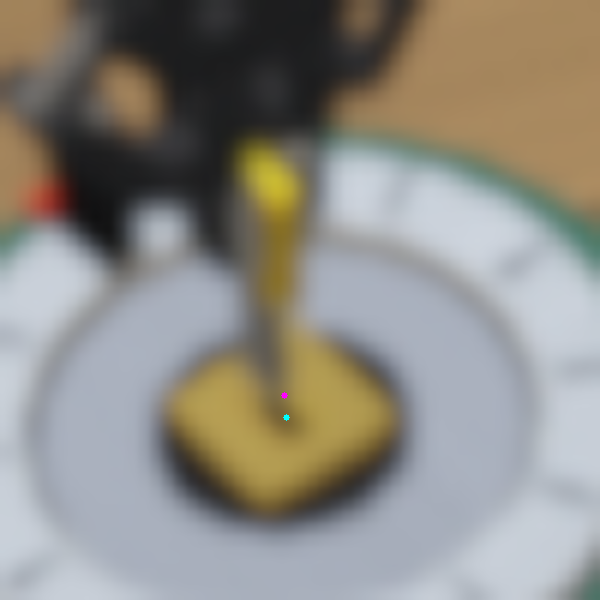

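```bash
cat > fit.py <<'E'
from meas import *
import sys
def fit(imgkey,p,tcp2head=.013):
    A=cv2.imread('pics/raw_side3.png').astype(float);B=cv2.imread(imgkey).astype(float)
    D=np.abs(B-A).sum(2); v0=int(proj('side',[p[0],p[1],p[2]-.022])[1]); r=slice(v0,211);c=slice(205,222)
    obs=np.clip(D[r,c]/80,0,1)
    yaw=p[3]
    def ren(dx,dy,rx=0):
        k=8;im=np.zeros(((211-v0)*k,17*k),np.uint8)
        P=[]
        for a in(-.0025,.0025):
            for b,z in[(-.007,0),(.007,0),(-.007,-.038),(.007,-.038),(-.005,-.043),(.005,-.043),(0,-.045)]:
                a2=a+rx*(z+.0)
                cx,sx=np.cos(yaw),np.sin(yaw)
                P.append(proj('side',[p[0]+dx+cx*a2-sx*b,p[1]+dy+sx*a2+cx*b,p[2]-tcp2head+z]))
        P=(np.array(P)+.5-[205,v0])*k
        cv2.fillConvexPoly(im,cv2.convexHull(np.round(P).astype(np.int32)),255)
        im=cv2.GaussianBlur(im.astype(float)/255,(0,0),0.8*k)
        return cv2.resize(im,(17,211-v0),interpolation=cv2.INTER_AREA)
    best=[]
    for dx in np.arange(-.010,.0101,.001):
        for dy in np.arange(-.006,.0061,.001):
            best.append((((ren(dx,dy)-obs)**2).sum(),dx,dy))
    best.sort(); return best[:6],obs,ren(*best[0][1:])
E
python3 - <<'E'
from fit import *
p,o=pose()
b,ob,rn=fit('pics/raw_side5.png',p)
for x in b: print(np.round(x,4))
print((ob*9).astype(int));print((rn*9).astype(int))
E
```

```text
Traceback (most recent call last):
  File "fit.py", line 23, in fit
    best.append((((ren(dx,dy)-obs)**2).sum(),dx,dy))
                   ~~~^^^^^^^
  File "fit.py", line 15, in ren
    P.append(proj('side',[p[0]+dx+cx*a2-sx*b,p[1]+dy+sx*a2+cx*b,p[2]-tcp2head+z]))
             ~~~~^^^^^^^^^^^^^^^^^^^^^^^^^^^^^^^^^^^^^^^^^^^^^^^^^^^^^^^^^^^^^^^^
  File "h.py", line 13, in proj
    m=vision.camera_model(cam); f=K(m); T=np.array(m['world_from_camera'])
ValueError: time passes only in moves, steps and waits
```

```bash
cat >> h.py <<'E'
_M={c:vision.camera_model(c) for c in('top','side')}
class vision_:
    camera=staticmethod(vision.camera); camera_model=staticmethod(lambda c:_M[c])
vision=vision_
E
python3 - <<'E'
from fit import *
p,o=pose()
b,ob,rn=fit('pics/raw_side5.png',p)
for x in b: print(np.round(x,4))
print((ob*9).astype(int));print((rn*9).astype(int))
E
```

```text
[ 6.596e+00 -1.000e-03 -3.000e-03]
[ 6.7204e+00 -2.0000e-03 -3.0000e-03]
[ 6.909e+00 -0.000e+00 -4.000e-03]
[ 7.0748e+00 -1.0000e-03 -4.0000e-03]
[ 7.127e+00  2.000e-03 -3.000e-03]
[ 7.1356e+00 -0.0000e+00 -3.0000e-03]
[[0 0 1 3 9 9 9 9 9 9 8 2 0 0 0 0 0]
 [0 0 0 2 8 9 9 9 9 9 6 1 0 0 0 0 0]
 [0 0 0 1 6 9 9 9 9 9 3 1 0 0 0 0 0]
 [0 0 0 1 4 9 9 9 9 6 2 0 0 0 0 0 0]
 [0 0 0 0 2 7 9 9 9 5 1 0 0 0 0 0 0]
 [0 0 0 0 3 8 9 9 9 5 1 0 0 0 0 0 0]
 [0 0 0 1 3 8 9 9 9 5 1 0 0 0 0 0 0]
 [0 0 0 0 1 5 9 9 9 4 1 0 0 0 0 0 0]
 [0 0 0 0 0 2 5 9 7 3 1 0 0 0 0 0 0]
 [0 0 0 0 0 0 2 4 4 2 0 0 0 0 0 0 0]
 [0 0 0 0 0 0 0 1 1 0 0 0 0 0 0 0 0]
 [0 0 0 0 0 0 0 0 0 0 0 0 0 0 0 0 0]
 [0 0 0 0 0 0 0 0 0 0 0 0 0 0 0 0 0]
 [0 0 0 0 0 0 0 0 0 0 0 0 0 0 0 0 0]
 [0 0 0 0 0 0 0 0 0 0 0 0 0 0 0 0 0]
 [0 0 0 0 0 0 0 0 0 0 0 0 0 0 0 0 0]
 [0 0 0 0 0 0 0 0 0 0 0 0 0 0 0 0 0]]
[[0 0 0 0 3 7 8 8 5 2 0 0 0 0 0 0 0]
 [0 0 0 0 2 6 8 8 6 2 0 0 0 0 0 0 0]
 [0 0 0 0 2 6 8 8 6 2 0 0 0 0 0 0 0]
 [0 0 0 0 2 5 8 8 7 3 0 0 0 0 0 0 0]
 [0 0 0 0 1 5 8 8 7 3 0 0 0 0 0 0 0]
 [0 0 0 0 1 4 8 8 7 3 0 0 0 0 0 0 0]
 [0 0 0 0 0 4 7 8 7 4 0 0 0 0 0 0 0]
 [0 0 0 0 0 2 6 8 7 4 1 0 0 0 0 0 0]
 [0 0 0 0 0 1 4 7 7 3 0 0 0 0 0 0 0]
 [0 0 0 0 0 0 2 4 4 2 0 0 0 0 0 0 0]
 [0 0 0 0 0 0 0 1 1 0 0 0 0 0 0 0 0]
 [0 0 0 0 0 0 0 0 0 0 0 0 0 0 0 0 0]
 [0 0 0 0 0 0 0 0 0 0 0 0 0 0 0 0 0]
 [0 0 0 0 0 0 0 0 0 0 0 0 0 0 0 0 0]
 [0 0 0 0 0 0 0 0 0 0 0 0 0 0 0 0 0]
 [0 0 0 0 0 0 0 0 0 0 0 0 0 0 0 0 0]
 [0 0 0 0 0 0 0 0 0 0 0 0 0 0 0 0 0]]
```

{"name": "send_rows", "arguments": {
  "motion": "1 0 0.25 0 0; 1 0 0.25 0.3 0; 1 0 0.25 0.6 0; 1 0 0.25 0.9 0; 1 0 0.25 1.1 0"
}}

```text
clock: 14.0
eef_pos: [0.574, -0.1921, 0.1907]
tool_rot: [-0.178, 0.984, 0.0, -0.0]
ft_force: [-0.4, 0.0, -0.1]
grip_width: 0.0092
grasp_force: 60.1
```

{"name": "send_rows", "arguments": {
  "motion": "1 0 0 0.2 0; 1 0 0 0.4 0; 1 0 0 0.4 0"
}}

```text
clock: 14.3
eef_pos: [0.5741, -0.1921, 0.1869]
tool_rot: [-0.178, 0.984, 0.0, -0.0]
ft_force: [0.2, -0.4, -0.9]
grip_width: 0.0093
grasp_force: 60.2
```

```bash
python3 - <<'E'
from plan import *
p,o=pose();print(p,o['ft_force'],o['ft_torque'],o['grip_width'])
E
```

```text
[ 0.57408023 -0.19210135  0.18692088  1.92901303] [ 0.23968379 -0.35382378 -0.89956576] [ 0.0173547   0.03643752 -0.00264657] 0.009321803643118647
```

{"name": "send_rows", "arguments": {
  "motion": "1 0 0 0.2 0; 1 0 0 0.4 0; 1 0 0 0.4 0"
}}

```text
clock: 14.6
eef_pos: [0.5741, -0.1921, 0.183]
tool_rot: [-0.178, 0.984, 0.0, -0.0]
ft_force: [0.4, 0.1, -0.5]
grip_width: 0.0092
grasp_force: 60.2
```

{"name": "send_rows", "arguments": {
  "motion": "1 0 0 0.2 0; 1 0 0 0.4 0; 1 0 0 0.4 0"
}}

```text
clock: 14.9
eef_pos: [0.5741, -0.1922, 0.1789]
tool_rot: [-0.178, 0.984, 0.0, -0.0]
ft_force: [-0.2, -1.2, -0.5]
grip_width: 0.0092
grasp_force: 60.2
```

```bash
python3 - <<'E'
from plan import *
p,o=pose();print(p,o['ft_force'],o['ft_torque'],o['grip_width'])
E
```

```text
[ 0.57409363 -0.19216357  0.17888987  1.92900115] [-0.22975316 -1.16563418 -0.45154819] [-0.03326958 -0.01529649 -0.02581823] 0.00922056030945036
```

In the slot, 14 mm deep with almost no force. I push on past the pins.

{"name": "send_rows", "arguments": {
  "motion": "1 0 0 0.2 0; 1 0 0 0.4 0; 1 0 0 0.6 0; 1 0 0 0.8 0; 1 0 0 0.8 0"
}}

```text
clock: 15.4
eef_pos: [0.5738, -0.1923, 0.1718]
tool_rot: [-0.178, 0.984, -0.0, -0.0]
ft_force: [-2.5, 0.8, 3.3]
grip_width: 0.0089
grasp_force: 60.9
```

{"name": "send_rows", "arguments": {
  "motion": "1 0 0 0.2 0; 1 0 0 0.4 0; 1 0 0 0.6 0; 1 0 0 0.8 0; 1 0 0 0.8 0"
}}

```text
clock: 15.9
eef_pos: [0.5737, -0.1923, 0.1634]
tool_rot: [-0.178, 0.984, -0.0, -0.0]
ft_force: [-3.0, 0.5, 2.7]
grip_width: 0.0092
grasp_force: 60.8
```

```bash
python3 - <<'E'
from plan import *
p,o=pose();print(p,o['ft_force'],o['ft_torque'],o['grip_width'])
E
```

```text
[ 0.57374456 -0.1923364   0.1634153   1.92876331] [-3.00263718  0.51142279  2.69903177] [-0.05448301  0.87121696 -0.01174649] 0.009204055028341443
```

{"name": "send_rows", "arguments": {
  "motion": "1 0.05 0 0.2 0; 1 0.05 0 0.4 0; 1 0.05 0 0.6 0; 1 0.05 0 0.8 0; 1 0.05 0 0.8 0"
}}

```text
clock: 16.4
eef_pos: [0.5751, -0.1923, 0.1561]
tool_rot: [-0.178, 0.984, -0.0, 0.002]
ft_force: [0.2, -0.3, 3.3]
grip_width: 0.009
grasp_force: 61.1
```

{"name": "send_rows", "arguments": {
  "motion": "1 0 0 0.2 0; 1 0 0 0.4 0; 1 0 0 0.6 0; 1 0 0 0.8 0; 1 0 0 0.8 0"
}}

```text
clock: 16.9
eef_pos: [0.575, -0.1923, 0.1476]
tool_rot: [-0.178, 0.984, -0.0, 0.001]
ft_force: [1.7, 0.5, 2.8]
grip_width: 0.0096
grasp_force: 61.4
```

```bash
python3 - <<'E'
from meas import *
p,o=pose();print(p,o['ft_force'],o['ft_torque'],o['grip_width'])
acc=np.mean([vision.camera('side').astype(float) for _ in range(4)],0)[:,:,::-1].clip(0,255).astype(np.uint8); cv2.imwrite('pics/raw_side6.png',acc)
h=cv2.resize(acc[170:220,185:245],(720,600),interpolation=cv2.INTER_CUBIC); cv2.imwrite('pics/c6.png',h)
E
```

```text
[ 0.57501743 -0.19229124  0.14758113  1.92925958] [1.68778665 0.47419119 2.80072975] [ 0.19268559 -0.41789765  0.01873155] 0.009553227536354132
```

View pics/c6.png

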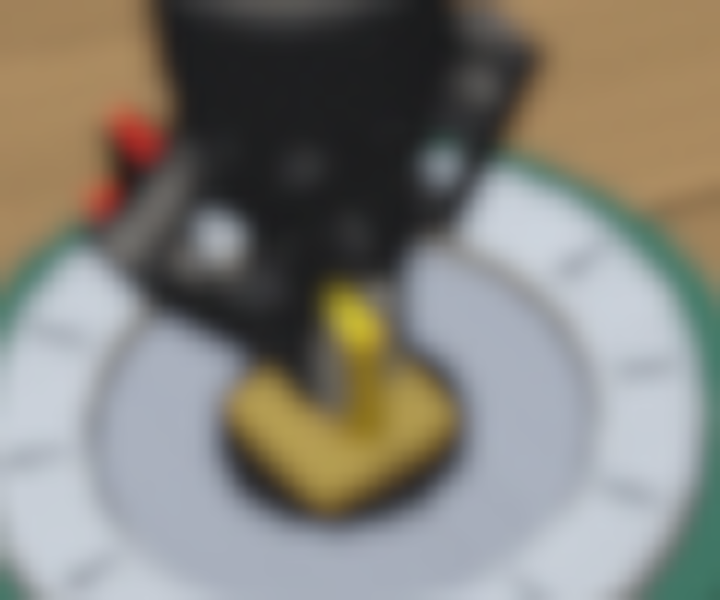

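The blade is out of sight and the head stands on the plug at crop (360,430). I'll press a little further to find the stop.

{"name": "send_rows", "arguments": {
  "motion": "1 0 0 0.15 0; 1 0 0 0.3 0; 1 0 0 0.3 0; 1 0 0 0.3 0"
}}

```text
clock: 17.5
eef_pos: [0.5751, -0.1923, 0.1475]
tool_rot: [-0.178, 0.984, -0.001, 0.002]
ft_force: [-1.2, 1.8, 14.2]
grip_width: 0.0091
grasp_force: 63.1
```

```bash
python3 - <<'E'
from plan import *
p,o=pose();print(p,o['ft_force'],o['ft_torque'],o['grip_width'])
E
```

```text
[ 0.57506919 -0.1923448   0.14748857  1.92926316] [-1.24859179  1.79227263 14.22257843] [ 0.53909065  0.18469407 -0.04011318] 0.009104720886345636
```

The stop is firm at 14 N, so the key is home. Now the quarter turn clockwise.

{"name": "send_rows", "arguments": {
  "motion": "1 0 0 -0.1 0.05; 1 0 0 -0.1 0.15; 1 0 0 -0.1 0.25; 1 0 0 -0.1 0.35; 1 0 0 -0.1 0.45"
}}

```text
clock: 18.0
eef_pos: [0.5751, -0.1934, 0.1475]
tool_rot: [0.048, 0.999, -0.001, 0.002]
ft_force: [1.3, -1.0, 9.4]
grip_width: 0.0094
grasp_force: 62.3
```

```bash
python3 - <<'E'
from plan import *
p,o=pose();print(p,o['ft_force'],o['ft_torque'],o['grip_width'])
E
```

```text
[ 0.57505979 -0.19337307  0.14752465  1.47469775] [ 1.31290989 -1.02619956  9.37842275] [-0.16329462 -0.12925323  0.06093222] 0.009408467111481588
```

Forces are small, so I continue. That leaves 1.15 rad to reach 1.60.

{"name": "send_rows", "arguments": {
  "motion": "1 0 0 0 0.1; 1 0 0 0 0.2; 1 0 0 0 0.3; 1 0 0 0 0.4; 1 0 0 0 0.5"
}}

```text
clock: 18.5
eef_pos: [0.5745, -0.1944, 0.1475]
tool_rot: [0.294, 0.956, -0.002, 0.002]
ft_force: [-0.7, -3.5, 9.8]
grip_width: 0.0094
grasp_force: 62.4
```

{"name": "send_rows", "arguments": {
  "motion": "1 0 0 0 0.1; 1 0 0 0 0.2; 1 0 0 0 0.3; 1 0 0 0 0.4; 1 0 0 0 0.5"
}}

```text
clock: 19.0
eef_pos: [0.5735, -0.1951, 0.1475]
tool_rot: [0.522, 0.853, -0.002, 0.002]
ft_force: [-3.8, -4.7, 11.5]
grip_width: 0.0092
grasp_force: 62.5
```

```bash
python3 - <<'E'
from plan import *
p,o=pose();print(p,o['joint_pos'],o['ft_force'],o['ft_torque'],o['grip_width'])
E
```

```text
[ 0.57352998 -0.19506669  0.14750857  0.47333026] [-0.32526623  0.49201199  0.15174556  1.22774282 -0.00514219  0.77218781] [-3.80744615 -4.7405134  11.47633658] [-0.93131901  0.72531816  0.14358706] 0.009197216771853901
```

{"name": "send_rows", "arguments": {
  "motion": "1 0 -0.1 0 0.05; 1 0 -0.15 0 0.1; 1 0 -0.15 0 0.15; 1 0 -0.15 0 0.15; 1 0 -0.15 0 0.15"
}}

```text
clock: 19.5
eef_pos: [0.5731, -0.1952, 0.1475]
tool_rot: [0.582, 0.813, -0.001, 0.002]
ft_force: [-0.5, -3.2, 10.0]
grip_width: 0.0092
grasp_force: 62.4
```

```bash
python3 - <<'E'
from meas import *
p,o=pose();print(p,1.929-p[3],o['ft_force'],o['ft_torque'],o['grip_width'],o['grasp_force'])
acc=np.mean([vision.camera('side').astype(float) for _ in range(4)],0)[:,:,::-1].clip(0,255).astype(np.uint8)
h=cv2.resize(acc[170:230,175:255],(800,600),interpolation=cv2.INTER_CUBIC); cv2.imwrite('pics/c7.png',h)
E
```

```text
[ 0.57308104 -0.19517031  0.14753532  0.32784699] 1.6011530111950403 [-0.51121805 -3.18912992 10.00364821] [-0.67481906  0.17317912  0.12242502] 0.009225277256993255 62.353878021240234
```

View pics/c7.png

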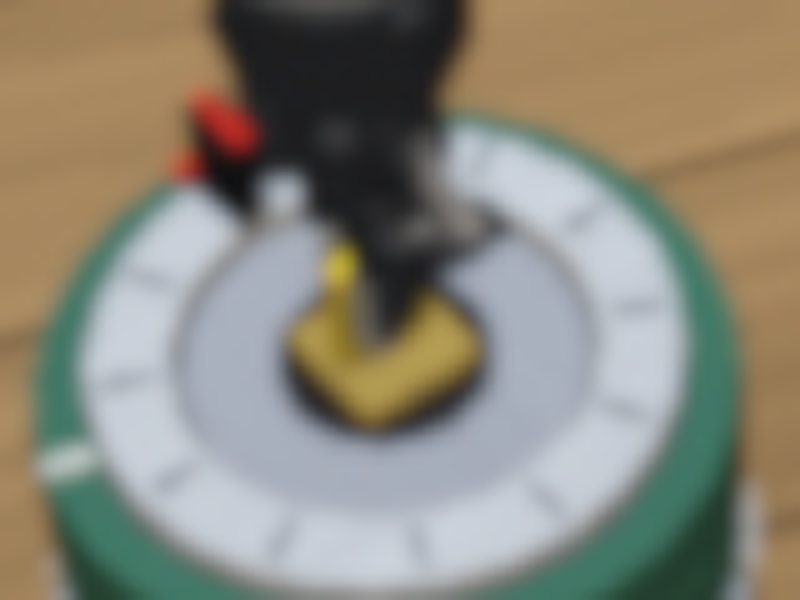

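The key head stands on the plug at (340,340), turned 1.60 rad with 0.12 N m of reaction. The tab is still at the red mark (225,125)/(185,165), and the grip force is 62 N. I'm handing the job in.

```bash
python3 -c "
from workcell import workorder
print(workorder.job_done())"
```

```text
the job is handed in; nothing more can be done
None
```

I handed the job in with the ring's tab at the red mark, the yellow key fully home and held turned about 1.6 rad clockwise at 62 N grip; the hand-in returned no verdict.

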